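# Unclamp the filter plate and put it in the drying cradle

## Task

Flip the clamp on the jig up and over past its dead centre so that it stays open, and lift the freed filter plate out by its upright tab. Then fit the plate into the white drying cradle: tuck one short edge under the retaining lip and lower the opposite edge until the plate lies flat on the floor behind the sill. Let go of it there, leave the clamp open, and do not disturb the loose things standing around.

Things in the scene. Friction and masses are not known exactly. Their poses are not given: they have to be found in the camera images.
- jig: Fixed grey jig. Origin: underside, below the middle of the nest that holds the plate; x axis points from the nest to the clamp's hinge, z up. Base x -48 to +92, y -50 to +50 mm, top z = 10 mm, where the plate lies between eight steel lugs 5 mm high (2 mm of play). Yaw 0.5 to 1.1 rad (handle end faces the robot's right front); jig and cradle stand in either of two areas of the worktop.
- clamp_hinge (a point): Middle of the clamp's hinge axis (along the jig's y): jig x = +70, y = 0, z = 44 mm, between two steel ears (24 mm long in x, at y = 27 to 34 mm either side, up to z = 54 mm). Does not move.
- clamp (a joint): Clamp angle (rad): 0 = closed, level over the plate, handle towards the jig's -x; grows as the handle is lifted on a circle of radius 135 mm round the hinge; 1.57 = upright; 2.1 = open at its stop, leaning back. A spring pulls it shut below 1.57 (about 4 N at the handle), and beyond 1.57 pulls it over to 2.1 and keeps it there.
- clamp_foot (a point): Point midway between the clamp's two rubber feet, which press on the plate. The clamp is a steel fork: two rails 8 mm wide, 10 mm high, at y = 18 to 26 mm either side, run from hinge to handle. The plate's tab stands up through the fork; while the clamp is shut, the rails leave no room for fingers beside the tab. Open, the clamp's top is 165 mm up.
- grip_left (a point): Middle of the cross handle's free end on the jig's +y side; moves with the clamp. The handle: round steel bar, 12 mm thick, 136 mm long, along the jig's y, 135 mm from the hinge. Closed, it is at jig x = -65, z = 44 mm, over bare worktop. Free end 42 mm long; this point is 48 mm from the handle's middle. The bar may turn between the fingers as it swings.
- grip_right (a point): The same point on the cross handle's free end on the jig's -y side.
- plate: Loose aluminium filter plate, 0.08 to 0.17 kg: flat, 80 (x) x 60 (y) x 6 mm, alike either way round, with an upright grip tab in its middle, 36 mm long (x), 10 mm thick (y), reaching 46 mm above the underside. Origin: centre of the underside; z up. Starts in the jig's nest, axes parallel to the jig's to about 0.02 rad.
- cradle: Fixed white plastic drying cradle, base 116 x 86 x 10 mm. Origin: centre of the underside; x axis points to the retaining lip. Floor z = 10 mm. Sill at the -x end 7 mm above the floor, inner face x = -42.5 mm. Side guides 7 mm above the floor, inner faces y = -33 and +33 mm. Yaw -0.4 to 0.4 rad. Plate's long side lies along x: 5 mm of play in x, 6 mm in y.
- lip (a point): Middle of the lip's free lower edge: cradle x = +30.5, z = 22 mm, so 12 mm above the floor. The lip is 5 mm thick and reaches 12 mm from the end wall (inner face x = +42.5 mm). The plate cannot go in level: tilted 0.1 to 0.3 rad with its low edge under the lip it passes the sill.
- seat (a point): Centre of the cradle's floor between wall, sill and guides, at cradle z = 10 mm; axes as the cradle's. The fitted plate's origin comes to within a few mm of it.
- tube: Bystander: small capped sample tube lying on the worktop between jig and cradle, 81 x 25 x 21 mm. Leave alone.
- dish: Bystander: petri dish, 61 mm across, 15 mm high, farther back on the worktop. Leave alone.
- tape: Bystander: roll of masking tape, 103 x 101 x 25 mm, at the back. Leave alone.
- timer: Bystander: bench timer lying flat, 72 x 66 x 18 mm, in front. Leave alone. A fixed rack full of tubes, 180 mm high, stands left of it (x 0.28 to 0.45, y -0.07 to 0.10 m); pass above it.
- cap: Bystander: loose tube cap, 21 mm across, 16 mm high, in front. Leave alone.
Mind the look-alikes: they are no part of the job. Of the things shaped like the plate, the aluminium one is meant.

How it is judged:
By the outcome, as a careful person would: the job done as asked, in the order asked, and still so for the second after the job is handed in, with the robot touching nothing.
It also fails if it takes over 67 s, if anything falls off the work surface, if the arm or the gripper's body presses on something with over 40 N, if the wrist force passes 120 N, or if a joint passes its speed limit or range.

## Robot

A 7-joint arm with a two-finger parallel gripper is mounted at the origin on a cart in front of the work surface, level with it; the furniture and walls round the work are solid. World frame = base frame: x ahead of the robot, y to its left, z up, the work surface at z = 0. Lengths are in m, angles in rad, forces in N, time in s.
With the tool pointing down it reaches from about 0.4 to 0.875 m from the base axis. Payload 19.3 kg.
Tool frame: the origin (TCP) lies at the very end of the fingers, on their centre line; the grasp point (between the pads) lies 19 mm behind it; z points along the fingers, y is the line along which they close (so a half turn about z gives the same grasp; the last joint's range is limited). The gripper opens to 85 mm and grips with 20 to 120 N. Pads are 22 mm wide; open, the fingers measure 114 mm over their backs; the gripper's body (76 mm by 85 mm) begins 54 mm behind the grasp point. The pads swing forward as they close: fully open they stand 13 mm farther back than shut.
Start: joints at [-1.405, 0.521, -0.036, 1.599, 0.021, 1.021, -0.113], TCP at [0.146, 0.608, 0.231] pointing down, gripper open.
Joint ranges: [-2.91, 2.91], [-0.3, 2.13], [-1.5, 1.42], [0.17, 2.43], [-1.26, 4.41], [0.16, 1.93], [-2.52, 2.52]. Speed limits (rad/s): [1.89, 1.89, 2.39, 2.39, 3.01, 3.01, 3.01].

## Interface

Orientations are given as [roll, pitch, yaw] about the fixed x, y, z axes, in that order (R = Rz(yaw) Ry(pitch) Rx(roll)).
In Python, from workcell import bot gives the robot as it stands. The module is installed in compiled form; this text tells all that it offers.
- The arm moves only by the tool apply_moves, never from a script. Its arguments are lists of equal length, an entry for each row: "claw": the finger opening in m, from 0 to 0.0854; "xyz": the shift along the tool's x, y, z in m, a list of three; "twist": the turn, a rotation vector about the tool's x, y, z in rad, a list of three. A call has 1 to 20 rows; each row shifts and turns the commanded pose from where the row before left it, along the tool's axes as they then stand; what a row does not reach is not made up. A row lasts 1/10 s, in which the tool goes at most 50 mm and 8.59 degrees, less where a joint would pass 70% of its speed; a pose out of reach is approached as far as the arm can. A call with a gripper value outside its range is refused whole. The fingers move at their own pace and stop on an object; "force" is the grip in N (left out, the last holds). Time passes only in rows, so rows that do not move let the fingers close. It gives the time, the measured TCP pose, the force, the opening and the grip force at its end, in the units of the state.
- bot.observe(): the state, without advancing time (a new reading comes with each control period).
- bot.grab_frame(name): name is "scene" or "side" or "wrist"; returns a dict with "img" (384x512x3 uint8, red, green, blue), "vfov" (degrees; the focal length in pixels is half the picture's height over the tangent of half this angle, whatever the lens; pixels are square), "cx", "cy" (the principal point, pixels), "view" (4x4, takes a point from world to camera coordinates). Camera axes: x right, y up, looking along -z (the intrinsics and any distortion apply to the point x, -y, -z); pixel columns grow to the right and rows downward; lengths in m; the calibration is good to about 2 mm. A picture is of the moment at which its call begins. There is no depth.
- bot.job_done(): hands the job in; it is judged then, once.
Trained networks look in the newest picture that a camera, given by its name, has taken for a name from the list of things; names that differ only in an ending like _2 or _b are one class to them, and where a whole thing is asked for, a point or a joint stands for the part that bears it (a point fixed in the world has none). Each returns a list of dicts, best first, with "score" (0 to 1); they miss things now and then, are a little off and sometimes report something else, mostly with a low value. They report only what shows in the picture. A call takes as long as a camera call. They do not tell look-alikes from the thing itself.
- bot.find_in(camera, query): "position" ([x, y, z] in m, in world coordinates, good to about 4 mm: the middle of the surface that is visible of it).
The state is a dict: "clock": time; "qpos": joint angles; "qd": joint speeds; "joint_efforts": joint torques, N m; "position": TCP position; "tool_rot": TCP orientation; "force": force on the tool from outside, world axes, zero at the start; "moment": the same for the moment, N m; "grip_width": finger opening in m; "finger_force": force on a finger pad.
Only numpy, scipy, OpenCV 4.12 (cv2) and the standard library are available. Lean on these libraries where they do the work, as an engineer would, in place of code of your own. Each camera call takes 0.05 s, during which the arm holds its last target. There are 200 camera calls.

## Working session

There is one attempt and no reset: what is moved stays moved. The work goes in short steps, Python scripts to look and compute and a tool call to move; the robot and the scene stay as the last step left them, time stands still between calls to the robot, and variables do not carry over. Pictures are saved under pics/ and viewed, at most 11 in all, crops included, and the job is handed in when it is done.

Besides the shell and the picture viewer there is one more tool, called after "Emit:" as a command line: name --argument value ..., lists and objects as JSON in quotes. apply_moves: Moves the arm, as the interface text tells. Its arguments: {"type":"object","properties":{"claw":{"type":"array"},"xyz":{"type":"array"},"twist":{"type":"array"},"force":{"type":"number"}},"required":["claw","xyz","twist"]}

```bash
mkdir -p pics; cat > h.py <<'E'
import numpy as np, cv2
from scipy.spatial.transform import Rotation as R
from workcell import bot
def proj(f,P):
    P=np.atleast_2d(P); c=(f['view'][:3,:3]@P.T).T+f['view'][:3,3]
    F=f['img'].shape[0]/2/np.tan(np.radians(f['vfov'])/2)
    return np.c_[f['cx']+F*c[:,0]/-c[:,2], f['cy']-F*c[:,1]/-c[:,2]]
def unproj(f,uv,z):
    F=f['img'].shape[0]/2/np.tan(np.radians(f['vfov'])/2)
    uv=np.atleast_2d(uv); V=np.array(f['view']); C=-V[:3,:3].T@V[:3,3]
    d=np.c_[(uv[:,0]-f['cx'])/F,-(uv[:,1]-f['cy'])/F,-np.ones(len(uv))]@V[:3,:3]
    return C+d*((z-C[2])/d[:,2])[:,None]
def save(f,n,crop=None,s=1):
    im=f['img'][:,:,::-1]
    if crop: im=im[crop[1]:crop[3],crop[0]:crop[2]]
    cv2.imwrite('pics/'+n,cv2.resize(im,None,fx=s,fy=s,interpolation=cv2.INTER_CUBIC))
E
python3 - <<'E'
from h import *
np.set_printoptions(precision=4,suppress=True)
fs={}
for c in ['scene','side']:
    f=bot.grab_frame(c); fs[c]=f; print(c,f['vfov'],f['cx'],f['cy'],[k for k in f])
    V=np.array(f['view']);print(-V[:3,:3].T@V[:3,3])
    for q in ['jig','clamp_hinge','clamp','clamp_foot','grip_left','grip_right','plate','cradle','lip','seat','tube','timer','cap','dish']:
        try:
            for r in bot.find_in(c,q)[:3]: print(q,np.round(r['position'],4),round(r['score'],2),proj(f,r['position'])[0].round())
        except Exception as e: print(q,e)
im=np.vstack([fs['scene']['img'],fs['side']['img']])[:,:,::-1]
cv2.imwrite('pics/a.png',cv2.resize(im,(400*1,600)))
save(fs['scene'],'s.png',None,1.5);save(fs['side'],'d.png',None,1.5)
s=bot.observe();print({k:np.round(v,3) for k,v in s.items()})
E
```

```text
scene 47.40730511750402 254.23758561358412 186.34998414096628 ['img', 'vfov', 'cx', 'cy', 'view']
[-0.0592 -0.1906  0.9335]
jig [0.6224 0.0171 0.0223] 0.89 [173. 181.]
clamp_hinge [0.6231 0.0165 0.0229] 0.78 [173. 181.]
clamp [ 0.5825 -0.0154  0.049 ] 0.63 [183. 187.]
clamp_foot [ 0.5859 -0.0127  0.0498] 0.75 [182. 186.]
clamp_foot [0.6259 0.0162 0.0223] 0.46 [174. 180.]
grip_left [ 0.5846 -0.0112  0.0489] 0.64 [181. 187.]
grip_left [ 0.4416 -0.1244  0.0096] 0.19 [224. 246.]
grip_right [ 0.5833 -0.0168  0.05  ] 0.84 [183. 187.]
plate [ 0.3666 -0.3182  0.0055] 0.79 [307. 277.]
plate [ 0.5924 -0.      0.0172] 0.69 [179. 192.]
cradle [ 0.5262 -0.3158  0.0149] 0.74 [303. 216.]
lip [ 0.525  -0.3216  0.0127] 0.75 [305. 216.]
seat [ 0.5279 -0.3179  0.0111] 0.96 [304. 216.]
tube [ 0.5748 -0.1511  0.0168] 0.69 [237. 198.]
timer [ 0.366  -0.1551  0.0181] 0.63 [236. 274.]
cap [ 0.5815 -0.0106  0.0487] 0.56 [181. 188.]
cap [ 0.5272 -0.3174  0.0124] 0.37 [303. 216.]
cap [0.6199 0.0165 0.0253] 0.28 [173. 181.]
dish [ 0.7322 -0.1934  0.0162] 0.69 [254. 152.]
dish [ 0.5843 -0.0152  0.051 ] 0.18 [183
[... 895 characters left out ...]
 [250. 166.]
tube [ 0.5791 -0.1457  0.0169] 0.64 [259. 213.]
timer [ 0.3855 -0.1519  0.0154] 0.92 [318. 188.]
dish [ 0.7373 -0.1835  0.0153] 0.73 [202. 222.]
dish [0.6197 0.0199 0.0087] 0.66 [270. 271.]
{'clock': np.float64(1.5), 'qpos': array([-1.405,  0.521, -0.036,  1.599,  0.021,  1.021, -0.113]), 'qd': array([-0.   ,  0.001, -0.   , -0.   , -0.002,  0.   ,  0.001]), 'joint_efforts': array([ -0.   , -92.684,   1.978, -37.025,   0.018,   0.002,   0.   ]), 'position': array([0.146, 0.608, 0.231]), 'tool_rot': array([-3.142, -0.   ,  2.906]), 'force': array([ 0.559, -0.129,  0.695]), 'moment': array([-0.018,  0.06 , -0.077]), 'finger_force': np.float64(0.0), 'grip_width': np.float64(0.085)}
```

View pics/s.png

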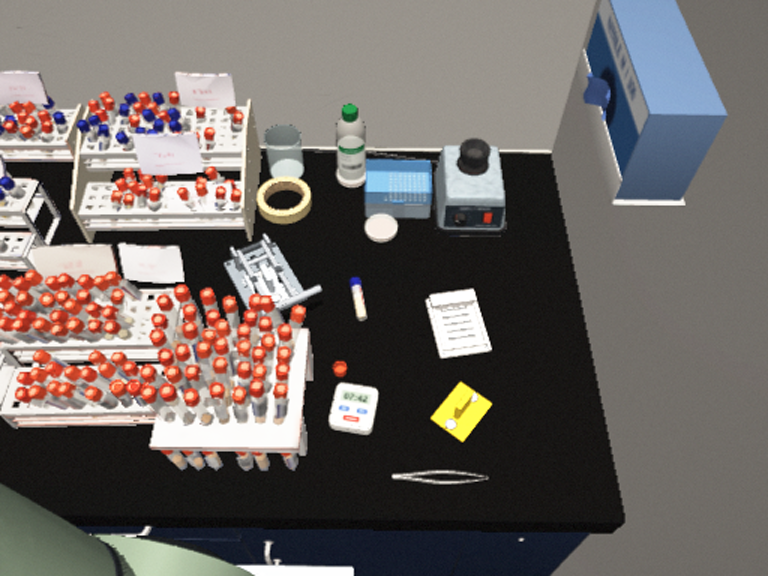

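View pics/d.png

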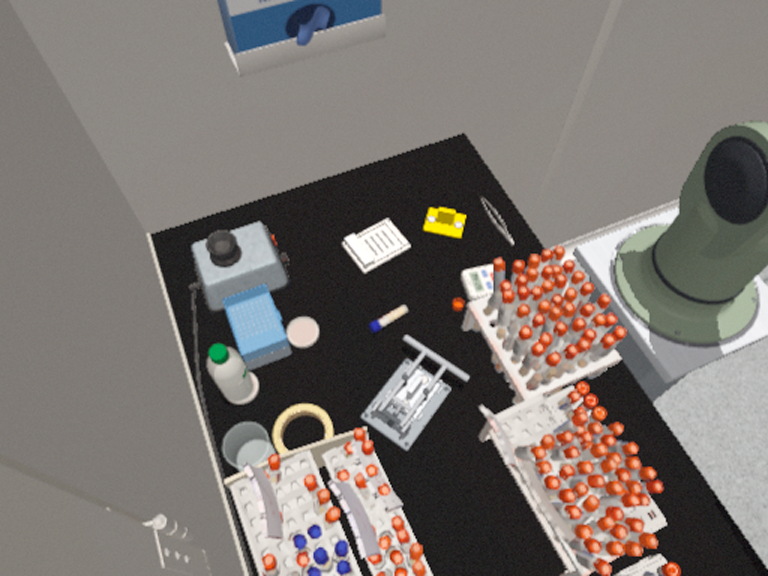

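Candidates for the plate: the grey one in the jig at scene px (180,190), and a yellow copy at (307,275), which I reject because the aluminium one is asked for. White cradle is at (304,216), jig at (175,182), tube at (238,200), timer at (236,273), and cap at (226,246). Side view agrees. Next I lift and travel high, then take a close look with the wrist camera.

Emit:
apply_moves --claw '[0.0854,0.0854,0.0854,0.0854,0.0854,0.0854,0.0854,0.0854,0.0854,0.0854,0.0854,0.0854,0.0854,0.0854,0.0854,0.0854,0.0854,0.0854,0.0854,0.0854]' --xyz '[[0,0,-0.03],[0,0,-0.045],[0,0,-0.045],[0,0,-0.03],[-0.012,-0.013,0],[-0.022,-0.023,0],[-0.025,-0.026,0],[-0.025,-0.026,0],[-0.025,-0.026,0],[-0.025,-0.026,0],[-0.025,-0.026,0],[-0.025,-0.026,0],[-0.025,-0.026,0],[-0.025,-0.026,0],[-0.025,-0.026,0],[-0.025,-0.026,0],[-0.025,-0.026,0],[-0.025,-0.026,0],[-0.025,-0.026,0],[-0.025,-0.026,0]]' --twist '[[0,0,0],[0,0,0],[0,0,0],[0,0,0],[0,0,0],[0,0,0],[0,0,0],[0,0,0],[0,0,0],[0,0,0],[0,0,0],[0,0,0],[0,0,0],[0,0,0],[0,0,0],[0,0,0],[0,0,0],[0,0,0],[0,0,0],[0,0,0]]'

```text
clock: 3.5
position: [0.4264, 0.1276, 0.3816]
tool_rot: [3.141, 0.0, 2.906]
force: [1.4, 0.7, 0.1]
grip_width: 0.0855
finger_force: 0.0
```

Emit:
apply_moves --claw '[0.0854,0.0854,0.0854,0.0854,0.0854,0.0854,0.0854,0.0854,0.0854,0.0854,0.0854,0.0854]' --xyz '[[-0.025,-0.026,0],[-0.025,-0.026,0],[-0.025,-0.026,0],[-0.025,-0.026,0],[-0.022,-0.022,0],[-0.016,-0.016,0],[-0.01,-0.01,0],[0,0,0],[0,0,0],[0,0,0],[0,0,0],[0,0,0]]' --twist '[[0,0,0],[0,0,0],[0,0,0],[0,0,0],[0,0,0],[0,0,0.1],[0,0,0.1],[0,0,0.12],[0,0,0.12],[0,0,0.1],[0,0,0],[0,0,0]]'

```text
clock: 4.7
position: [0.5331, -0.0539, 0.3814]
tool_rot: [3.141, 0.0, 2.369]
force: [0.3, 0.3, -0.0]
grip_width: 0.0854
finger_force: 0.0
```

```bash
python3 - <<'E'
from h import *
np.set_printoptions(precision=4,suppress=True)
f=bot.grab_frame('wrist'); V=np.array(f['view']);print(f['vfov'],f['cx'],f['cy'],-V[:3,:3].T@V[:3,3],V[2,:3])
for q in ['jig','plate','clamp','clamp_hinge','grip_right','grip_left','clamp_foot','cradle','lip','seat','tube']:
    for r in bot.find_in('wrist',q)[:2]: print(q,np.round(r['position'],4),round(r['score'],2),proj(f,r['position'])[0].round())
save(f,'w1.png',None,1.5)
import pickle; pickle.dump(f,open('w1.pkl','wb'))
print(bot.observe()['qpos'],bot.observe()['position'],bot.observe()['tool_rot'])
E
```

```text
69.77262111070237 256.2115174572334 190.67170158914456 [ 0.4811 -0.0032  0.5237] [-0.2046  0.2007  0.958 ]
jig [0.604  0.0121 0.0109] 0.73 [308. 152.]
plate [ 0.3755 -0.306   0.005 ] 0.93 [107. 181.]
clamp [ 0.571  -0.0022  0.0486] 0.89 [293. 147.]
clamp [ 0.5155 -0.3045  0.0087] 0.57 [162. 229.]
clamp_hinge [0.6086 0.0106 0.0124] 0.82 [310. 154.]
clamp_hinge [ 0.7384 -0.1889  0.0133] 0.24 [279. 264.]
grip_right [0.577  0.0003 0.0528] 0.63 [297. 149.]
grip_right [0.603  0.011  0.0125] 0.28 [308. 152.]
grip_left [ 0.5763 -0.0021  0.0457] 0.58 [295. 149.]
clamp_foot [0.5746 0.0009 0.0493] 0.76 [296. 147.]
clamp_foot [ 0.4391 -0.127   0.0046] 0.2 [193. 140.]
cradle [ 0.5142 -0.3033  0.011 ] 0.77 [162. 228.]
lip [ 0.5173 -0.3035  0.0107] 0.57 [163. 229.]
seat [ 0.5171 -0.304   0.0077] 0.73 [163. 229.]
tube [ 0.5777 -0.1524  0.0227] 0.89 [236. 202.]
tube [ 0.3718 -0.1507  0.0159] 0.73 [155. 123.]
[-0.4794  0.2838  0.6135  1.6443 -0.1697  1.2674  0.9613] [ 0.5331 -0.054   0.3813] [-3.1415 -0.      2.3659]
```

View pics/w1.png

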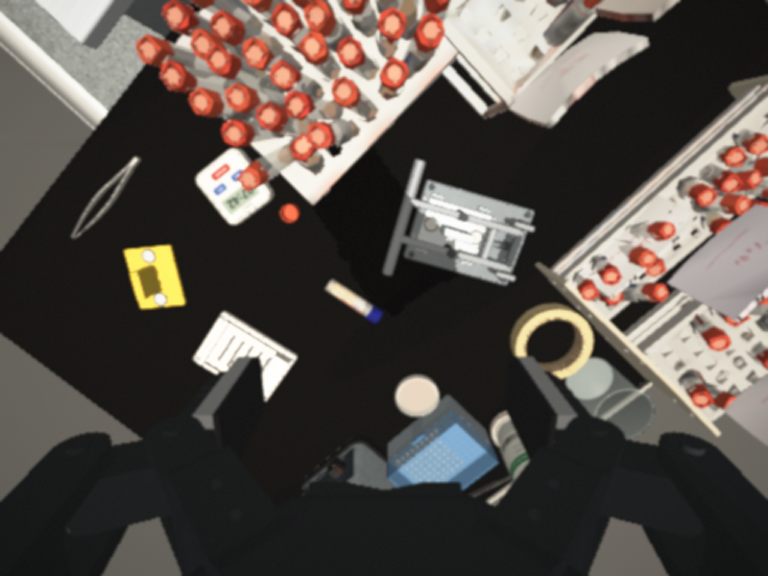

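```bash
python3 - <<'E'
from h import *
import pickle
np.set_printoptions(precision=4,suppress=True)
f=pickle.load(open('w1.pkl','rb'))
h=unproj(f,np.array([[420,160],[389,274]])/1.5,0.046);print(h,np.linalg.norm(h[0]-h[1]))
b=unproj(f,np.array([[427,180],[534,210],[510,284]])/1.5,0.01);print(b,np.linalg.norm(b[0]-b[1]),np.linalg.norm(b[2]-b[1]))
d=h[0]-h[1];yaw=np.arctan2(d[1],d[0])-np.pi/2;print(yaw, np.arctan2(*(b[1]-b[0])[1::-1]))
c=unproj(f,np.array([[222,313],[297,356],[270,400]])/1.5,0.012);print(c,np.linalg.norm(c[0]-c[1]))
save(f,'w1c.png',(240,80,380,210),5)
E
```

```text
[[ 0.5065  0.0265  0.046 ]
 [ 0.5763 -0.0888  0.046 ]] 0.13480972595876586
[[0.5312 0.0191 0.01  ]
 [0.6493 0.0892 0.01  ]
 [0.7025 0.0078 0.01  ]] 0.13737961820856942 0.09721460235803527
0.5446586565253826 0.5352306689523548
[[ 0.4676 -0.2898  0.012 ]
 [ 0.5787 -0.2651  0.012 ]
 [ 0.5982 -0.3429  0.012 ]] 0.11378904909328082
```

View pics/w1c.png

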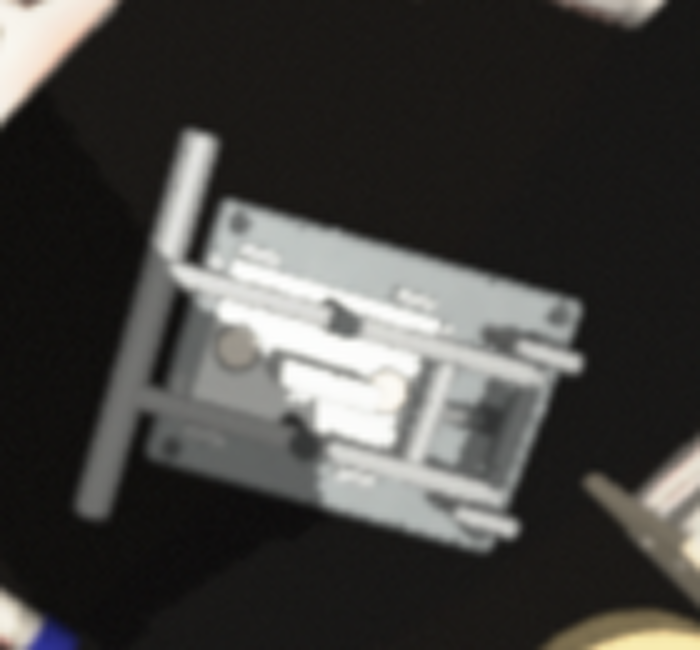

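The crop shows the grey aluminium plate under the fork, with jig base corners at wrist px (284,120), (356,140), (338,190), (270,172) and handle ends at (281,106) and (258,184). I fit the jig pose to these.

```bash
cat >> h.py <<'E'
from scipy.optimize import least_squares
def fit(f,P,uv,x0,z=0.):
    P=np.array(P);uv=np.array(uv)
    def W(p): 
        c,s=np.cos(p[2]),np.sin(p[2]); return np.c_[p[0]+c*P[:,0]-s*P[:,1],p[1]+s*P[:,0]+c*P[:,1],P[:,2]]
    r=least_squares(lambda p:(proj(f,W(p))-uv).ravel(),x0); return r.x,r.fun.reshape(-1,2)
E
python3 - <<'E'
from h import *
import pickle
np.set_printoptions(precision=4,suppress=True)
f=pickle.load(open('w1.pkl','rb'))
P=[[-.065,.068,.044],[-.065,-.068,.044],[-.048,.05,.01],[.092,.05,.01],[.092,-.05,.01],[-.048,-.05,.01]]
uv=np.array([[203,130],[92,522],[220,200],[580,300],[490,550],[150,458]])/5+[240,80]
x,r=fit(f,P,uv,[.6,0,.54]);print(x);print(r)
c,s=np.cos(x[2]),np.sin(x[2]);M=np.array([[c,-s],[s,c]])
for n,p in dict(gr=(-.065,-.048),gl=(-.065,.048),hinge=(.07,0)).items(): print(n,x[:2]+M@p)
E
```

```text
[0.5972 0.0006 0.5359]
[[-0.9465  1.0149]
 [-0.1037 -1.2739]
 [ 0.3424 -0.2996]
 [ 1.0562  0.0338]
 [ 0.4958  0.2037]
 [-0.7469  0.3245]]
gr [ 0.5658 -0.0739]
gl [0.5168 0.0087]
hinge [0.6574 0.0363]
```

Emit:
apply_moves --claw '[0.06,0.06,0.06,0.06,0.06,0.06,0.06,0.06,0.06,0.06,0.06]' --xyz '[[0,0,0.01],[0,0,0.025],[-0.007,0.004,0.03],[-0.007,0.004,0.035],[-0.007,0.004,0.035],[-0.007,0.004,0.035],[-0.006,0.002,0.03],[0,0,0.025],[0,0,0.015],[0,0,0],[0,0,0]]' --twist '[[0,0,0.13],[0,0,0.13],[0,0,0],[0,0,0],[0,0,0],[0,0,0],[0,0,0],[0,0,0],[0,0,0],[0,0,0],[0,0,0]]'

```text
clock: 6.4
position: [0.5663, -0.0742, 0.1421]
tool_rot: [3.141, 0.0, 2.106]
force: [0.2, 0.5, -0.0]
grip_width: 0.06
finger_force: 0.0
```

```bash
python3 - <<'E'
from h import *
import pickle
np.set_printoptions(precision=4,suppress=True)
f=bot.grab_frame('wrist'); pickle.dump(f,open('w2.pkl','wb'))
s=bot.observe();print(s['position'],s['tool_rot'],s['force'])
x=[.5972,.0006,.5359];c,q=np.cos(x[2]),np.sin(x[2])
P=np.array([[-.065,.068,.044],[-.065,-.068,.044],[-.048,.05,.01],[.092,.05,.01],[.092,-.05,.01],[-.048,-.05,.01]])
W=np.c_[x[0]+c*P[:,0]-q*P[:,1],x[1]+q*P[:,0]+c*P[:,1],P[:,2]];uv=proj(f,W);print(uv)
uv=np.nan_to_num(uv)
im=f['img'].copy()
for u in uv: cv2.circle(im,tuple(int(v) for v in u.round()),3,(255,0,0),1)
cv2.imwrite('pics/w2.png',cv2.resize(im[:,:,::-1],None,fx=1.5,fy=1.5))
E
```

```text
[ 0.5665 -0.0741  0.1425] [3.1403 0.0008 2.1058] [ 0.3581 -0.8282  0.5304]
[[255.8806  50.2436]
 [256.0374 211.3023]
 [274.2826  79.03  ]
 [425.2521  78.906 ]
 [408.2292 183.0494]
 [272.5265 183.1324]]
```

View pics/w2.png

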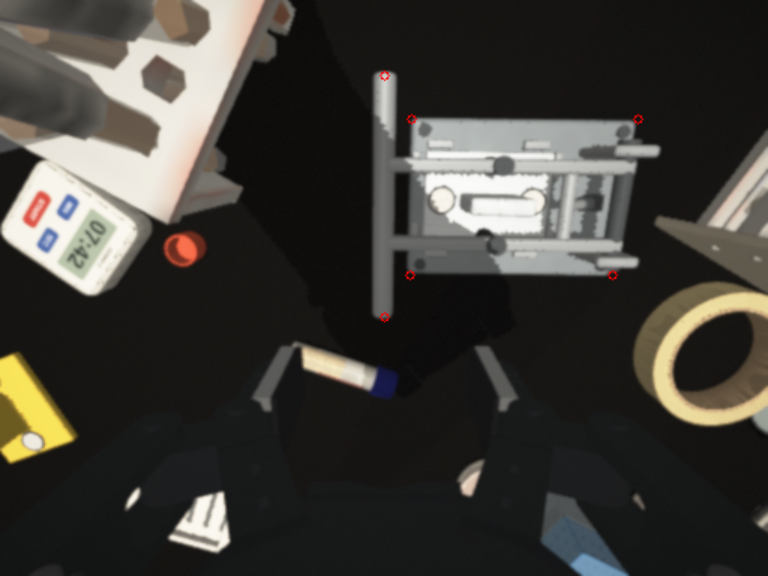

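Emit:
apply_moves --claw '[0.05,0.05,0.05,0.05,0.05,0.05,0.05,0,0,0,0,0,0]' --xyz '[[0,0,0.012],[0,0,0.023],[0,0,0.025],[0,0,0.025],[0,0,0.02],[0,0,0.0115],[0,0,0],[0,0,0],[0,0,0],[0,0,0],[0,0,0],[0,0,0],[0,0,0]]' --twist '[[0,0,0],[0,0,0],[0,0,0],[0,0,0],[0,0,0],[0,0,0],[0,0,0],[0,0,0],[0,0,0],[0,0,0],[0,0,0],[0,0,0],[0,0,0]]' --force 40

```text
clock: 7.75
position: [0.5653, -0.0748, 0.0257]
tool_rot: [-3.141, 0.0, 2.105]
force: [-7.2, -3.3, 9.8]
grip_width: 0.0106
finger_force: 38.9
```

```bash
python3 - <<'E'
import numpy as np
a=np.linspace(0,2.08,31)
# tool y=jig x, z down
y=-.135*np.cos(a);z=-.135*np.sin(a)
print(np.round(np.c_[a[1:],np.diff(y),np.diff(z)],4).tolist())
E
```

```text
[[0.0693, 0.0003, -0.0094], [0.1387, 0.001, -0.0093], [0.208, 0.0016, -0.0092], [0.2773, 0.0022, -0.0091], [0.3467, 0.0029, -0.0089], [0.416, 0.0035, -0.0087], [0.4853, 0.0041, -0.0084], [0.5547, 0.0046, -0.0081], [0.624, 0.0052, -0.0078], [0.6933, 0.0057, -0.0074], [0.7627, 0.0062, -0.007], [0.832, 0.0067, -0.0065], [0.9013, 0.0071, -0.0061], [0.9707, 0.0075, -0.0055], [1.04, 0.0079, -0.005], [1.1093, 0.0082, -0.0045], [1.1787, 0.0085, -0.0039], [1.248, 0.0088, -0.0033], [1.3173, 0.009, -0.0027], [1.3867, 0.0091, -0.002], [1.456, 0.0093, -0.0014], [1.5253, 0.0093, -0.0007], [1.5947, 0.0094, -0.0001], [1.664, 0.0093, 0.0005], [1.7333, 0.0093, 0.0012], [1.8027, 0.0092, 0.0018], [1.872, 0.009, 0.0025], [1.9413, 0.0088, 0.0031], [2.0107, 0.0086, 0.0037], [2.08, 0.0083, 0.0043]]
```

Emit:
apply_moves --claw '[0,0,0,0,0,0,0,0,0,0,0,0,0,0,0,0]' --xyz '[[0,0.0003,-0.0094],[0,0.001,-0.0093],[0,0.0016,-0.0092],[0,0.0022,-0.0091],[0,0.0029,-0.0089],[0,0.0035,-0.0087],[0,0.0041,-0.0084],[0,0.0046,-0.0081],[0,0.0052,-0.0078],[0,0.0057,-0.0074],[0,0.0062,-0.007],[0,0.0067,-0.0065],[0,0.0071,-0.0061],[0,0.0075,-0.0055],[0,0.0079,-0.005],[0,0,0]]' --twist '[[0,0,0],[0,0,0],[0,0,0],[0,0,0],[0,0,0],[0,0,0],[0,0,0],[0,0,0],[0,0,0],[0,0,0],[0,0,0],[0,0,0],[0,0,0],[0,0,0],[0,0,0],[0,0,0]]'

```text
clock: 9.35
position: [0.6222, -0.0422, 0.1444]
tool_rot: [-3.14, 0.0, 2.104]
force: [-26.3, -8.1, 40.8]
grip_width: 0.0107
finger_force: 42.8
```

Emit:
apply_moves --claw '[0,0,0,0,0,0,0,0]' --xyz '[[0,-0.0015,-0.0025],[0,0.0082,-0.0045],[0,0.0085,-0.0039],[0,0.0088,-0.0033],[0,0.009,-0.0027],[0,0.0091,-0.002],[0,0.0093,-0.0014],[0,0,0]]' --twist '[[0,0,0],[0,0,0],[0,0,0],[0,0,0],[0,0,0],[0,0,0],[0,0,0],[0,0,0]]'

```text
clock: 10.15
position: [0.6689, -0.0148, 0.1633]
tool_rot: [3.14, 0.003, 2.106]
force: [-0.0, -5.5, 9.0]
grip_width: 0.0108
finger_force: 42.5
```

Emit:
apply_moves --claw '[0,0,0,0,0,0,0,0,0,0]' --xyz '[[0,0.0093,-0.001],[0,0.0094,-0.0003],[0,0.0093,0.0003],[0,0.0093,0.001],[0,0.0092,0.0016],[0,0.009,0.0023],[0,0.0088,0.003],[0,0.0086,0.0036],[0,0.006,0.003],[0,0,0]]' --twist '[[0,0,0],[0,0,0],[0,0,0],[0,0,0],[0,0,0],[0,0,0],[0,0,0],[0,0,0],[0,0,0],[0,0,0]]'

```text
clock: 11.15
position: [0.7364, 0.0257, 0.1488]
tool_rot: [3.14, 0.003, 2.106]
force: [3.8, -4.9, 0.3]
grip_width: 0.0104
finger_force: 41.3
```

Emit:
apply_moves --claw '[0.06,0.06,0.06,0.06,0.06,0.06,0.06,0.06,0.06,0.06,0.06,0.06,0.06,0.06,0.06,0.06,0.06,0.06,0.06,0.06]' --xyz '[[0,0,0],[0,0,0],[0,0,0],[0,0,-0.02],[0,0,-0.04],[0,0,-0.04],[0,0,-0.04],[0.005,-0.012,0],[0.01,-0.025,0],[0.01,-0.03,0],[0.01,-0.03,0],[0.01,-0.023,0],[0.005,-0.012,0],[0,0,0],[0,0,0],[0,0,0],[0,0,0],[0,0,0],[0,0,0],[0,0,0]]' --twist '[[0,0,0],[0,0,0],[0,0,0],[0,0,0],[0,0,0],[0,0,0],[0,0,0],[0,0,0],[0,0,0],[0,0,0],[0,0,0],[0,0,0],[0,0,0.1],[0,0,0.14],[0,0,0.14],[0,0,0.14],[0,0,0.14],[0,0,0.14],[0,0,0.14],[0,0,0.14]]'

```text
clock: 13.15
position: [0.596, 0.0022, 0.2883]
tool_rot: [-3.142, -0.001, 1.02]
force: [0.2, 0.6, -0.5]
grip_width: 0.0601
finger_force: 0.0
```

Emit:
apply_moves --claw '[0.05,0.05,0.05,0.05,0.05,0.05]' --xyz '[[0,0,0.03],[0,0,0.04],[0,0,0.04],[0,0,0.03],[0,0,0],[0,0,0]]' --twist '[[0,0,0.13],[0,0,0.13],[0,0,0.13],[0,0,0.094],[0,0,0],[0,0,0]]'

```text
clock: 13.75
position: [0.5964, 0.0018, 0.149]
tool_rot: [3.141, 0.0, 0.545]
force: [-0.7, -0.0, 0.3]
grip_width: 0.05
finger_force: 0.0
```

```bash
python3 - <<'E'
from h import *
import pickle
np.set_printoptions(precision=4,suppress=True)
f=bot.grab_frame('wrist'); pickle.dump(f,open('w3.pkl','wb'))
s=bot.observe();print(s['position'],s['tool_rot'],s['qpos'])
for q in ['plate','clamp','grip_right','grip_left']:
    for r in bot.find_in('wrist',q)[:2]: print(q,np.round(r['position'],4),round(r['score'],2))
x=[.5972,.0006,.5359];c,k=np.cos(x[2]),np.sin(x[2])
P=np.array([[.04*a,.03*b,.016] for a,b in [(1,1),(1,-1),(-1,-1),(-1,1)]]+[[.018*a,.005*b,.056] for a,b in [(1,1),(1,-1),(-1,-1),(-1,1)]])
W=np.c_[x[0]+c*P[:,0]-k*P[:,1],x[1]+k*P[:,0]+c*P[:,1],P[:,2]];uv=proj(f,W)
im=cv2.resize(f['img'],None,fx=1.5,fy=1.5)
for u in uv: cv2.circle(im,tuple(int(v) for v in (u*1.5).round()),3,(255,0,0),1)
cv2.imwrite('pics/w3.png',im[:,:,::-1])
E
```

```text
[0.5968 0.0018 0.1497] [ 3.1408 -0.0014  0.5445] [-0.6614  0.7698  0.891   1.7823 -0.7267  0.9525 -0.4866]
plate [0.6017 0.0032 0.0191] 0.61
plate [0.6541 0.0368 0.0142] 0.6
clamp [0.6793 0.0418 0.1185] 0.72
grip_right [0.6833 0.041  0.1194] 0.59
grip_left [0.6862 0.0422 0.1146] 0.78
```

View pics/w3.png

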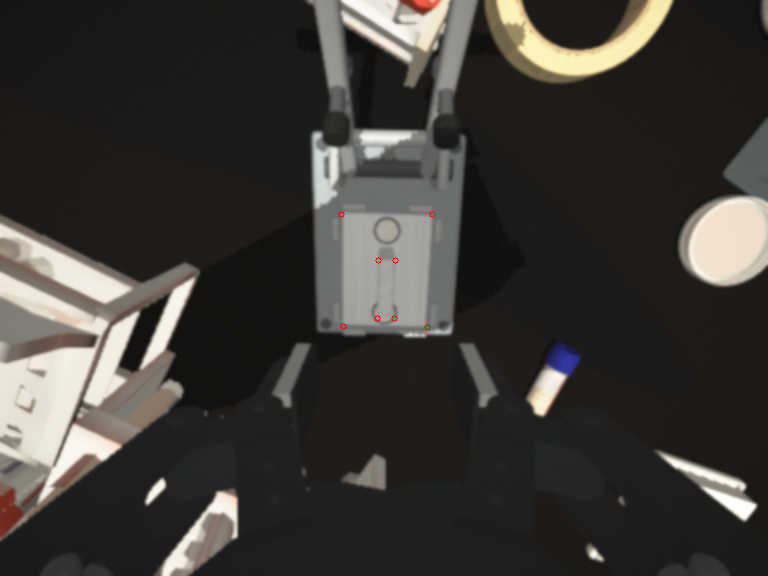

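Picture shows the clamp open (rails leaning back at top, px 335–470, 0–130) and the predicted plate and tab outlines lying right on the plate. I go down and grip the tab.

Emit:
apply_moves --claw '[0.05,0.05,0.05,0.05,0.05,0.05,0.05,0,0,0,0,0,0,0]' --xyz '[[0,0.001,0.012],[0,0,0.025],[0,0,0.03],[0,0,0.028],[0,0,0.02],[0,0,0.009],[0,0,0],[0,0,0],[0,0,0],[0,0,0],[0,0,0],[0,0,0],[0,0,-0.003],[0,0,-0.01]]' --twist '[[0,0,0.008],[0,0,0],[0,0,0],[0,0,0],[0,0,0],[0,0,0],[0,0,0],[0,0,0],[0,0,0],[0,0,0],[0,0,0],[0,0,0],[0,0,0],[0,0,0]]' --force 70

```text
clock: 15.4
position: [0.5963, 0.0012, 0.0371]
tool_rot: [-3.141, 0.001, 0.534]
force: [-0.4, 0.1, -1.0]
grip_width: 0.0091
finger_force: 68.1
```

Emit:
apply_moves --claw '[0,0,0,0,0,0,0,0,0,0,0,0,0,0,0,0,0,0,0,0]' --xyz '[[0,0,-0.02],[0,0,-0.03],[0,0,-0.035],[0,0,-0.035],[0,0,-0.03],[-0.01,0.006,-0.015],[-0.02,0.012,0],[-0.029,0.018,0],[-0.032,0.02,0],[-0.032,0.02,0],[-0.032,0.02,0],[-0.032,0.02,0],[-0.032,0.02,0],[-0.032,0.02,0],[-0.032,0.02,0],[-0.028,0.016,0],[-0.015,0.008,0],[-0.007,0.004,0],[0,0,0],[0,0,0]]' --twist '[[0,0,0],[0,0,0],[0,0,0],[0,0,0],[0,0,0],[0,0,0],[0,0,0],[0,0,0],[0,0,0],[0,0,0],[0,0,0],[0,0,0],[0,0,0],[0,0,0],[0,0,0],[0,0,0.1],[0,0,0.1],[0,0,0.1],[0,0,0.016],[0,0,0]]'

```text
clock: 17.4
position: [0.4108, -0.3418, 0.2019]
tool_rot: [-3.141, 0.0, 0.22]
force: [0.7, 0.1, -2.0]
grip_width: 0.0093
finger_force: 68.1
```

```bash
python3 - <<'E'
from h import *
import pickle
np.set_printoptions(precision=4,suppress=True)
f=bot.grab_frame('wrist'); pickle.dump(f,open('w4.pkl','wb'))
s=bot.observe();print(s['position'],s['tool_rot'],s['qpos'],s['grip_width'],s['force'])
for q in ['cradle','lip','seat','plate']:
    for r in bot.find_in('wrist',q)[:2]: print(q,np.round(r['position'],4),round(r['score'],2),proj(f,r['position'])[0].round())
save(f,'w4.png',None,1.5)
E
```

```text
[ 0.4112 -0.3415  0.2019] [-3.1412  0.0002  0.2208] [-0.0938  0.6369  1.0121  1.9016 -0.6538  0.9776 -0.129 ] 0.008612851473246804 [-0.3835  0.3237 -1.0232]
cradle [ 0.5374 -0.3185  0.0111] 0.69 [260.  55.]
lip [ 0.5361 -0.3241  0.0091] 0.66 [265.  58.]
seat [ 0.5367 -0.3216  0.0085] 0.63 [263.  57.]
plate [ 0.4315 -0.3409  0.1932] 0.75 [262. 203.]
plate [ 0.4092 -0.3041  0.006 ] 0.72 [226. 164.]
```

View pics/w4.png

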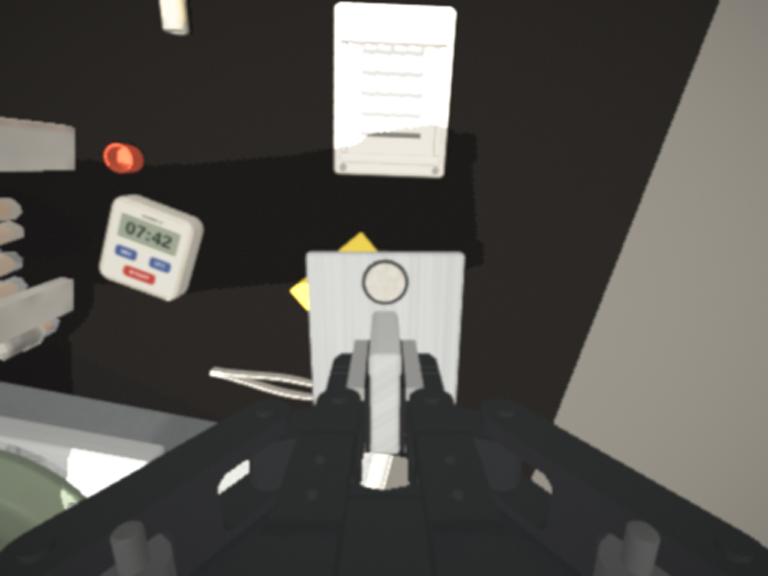

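```bash
python3 - <<'E'
from h import *
import pickle
np.set_printoptions(precision=4,suppress=True)
f=pickle.load(open('w4.pkl','rb'))
uv=np.array([[334,5],[457,8],[335,176],[444,177]])/1.5
x,r=fit(f,[[.058,.043,.027],[.058,-.043,.027],[-.058,.043,.01],[-.058,-.043,.01]],uv,[.53,-.31,.2]);print(x,r.tolist())
for z0 in (.01,.017): print(unproj(f,uv[2:],z0)); 
print(unproj(f,uv[:2],.027))
c,k=np.cos(x[2]),np.sin(x[2])
def W(P): P=np.array(P);return np.c_[x[0]+c*P[:,0]-k*P[:,1],x[1]+k*P[:,0]+c*P[:,1],P[:,2]]
d={'lip':[[.0305,y,.027] for y in(-.03,.03)],'sill in':[[-.0425,y,.017] for y in(-.033,.033)],'guide':[[0,y,.017] for y in(-.033,.033)]}
for n,p in d.items(): print(n,(proj(f,W(p))*1.5).round())
save(f,'w4c.png',(205,0,320,125),5)
# held plate: far corners top
u=np.array([[307,252],[464,252]])/1.5
for z in (.19,.1925,.195): p=unproj(f,u,z);print(z,p,np.linalg.norm(p[0]-p[1]),np.arctan2(*(p[0]-p[1])[1::-1])-np.pi/2)
E
```

```text
[ 0.526  -0.3225  0.1949] [[-2.281717113657038, -2.65448713891387], [1.8819270452110572, -2.1601890438199307], [0.07440085648048012, 2.6973242255306644], [0.40581772523051995, 3.8994083188186437]]
[[ 0.4637 -0.2909  0.01  ]
 [ 0.4816 -0.3743  0.01  ]]
[[ 0.4641 -0.2916  0.017 ]
 [ 0.4816 -0.3733  0.017 ]]
[[ 0.5728 -0.2717  0.027 ]
 [ 0.589  -0.3521  0.027 ]]
lip [[438.  51.]
 [350.  48.]]
sill in [[434. 162.]
 [347. 160.]]
guide [[438. 101.]
 [347.  99.]]
0.19 [[ 0.4439 -0.3046  0.19  ]
 [ 0.4569 -0.3629  0.19  ]] 0.0597105218746491 0.21963992729879145
0.1925 [[ 0.4445 -0.3049  0.1925]
 [ 0.4573 -0.3623  0.1925]] 0.058742392769434465 0.21963992729879123
0.195 [[ 0.4451 -0.3053  0.195 ]
 [ 0.4577 -0.3617  0.195 ]] 0.05777426366421988 0.219639927298791
```

View pics/w4c.png

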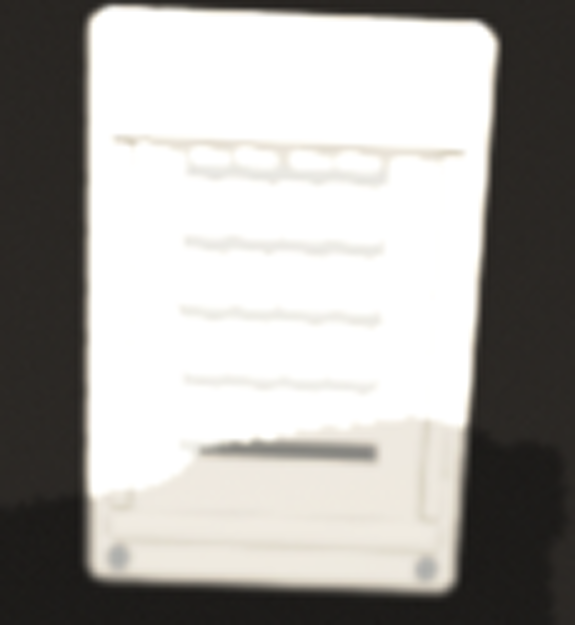

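```bash
python3 - <<'E'
from h import *
import pickle
np.set_printoptions(precision=4,suppress=True)
f=pickle.load(open('w4.pkl','rb'))
L=np.array([[115,139],[463,153],[110,512],[430,522],[88,578],[455,592],[88,5],[498,20]])/5+[205,0]
def mod(p,k=0):
    c,s=np.cos(p[2]),np.sin(p[2])
    P=np.array([[.0305,p[3],.027],[.0305,-p[3],.027],[-.0425,p[4],.017],[-.0425,-p[4],.017],[-.058,.043,.01],[-.058,-.043,.01],[.058,.043,.027],[.058,-.043,.027]])
    uv=proj(f,np.c_[p[0]+c*P[:,0]-s*P[:,1],p[1]+s*P[:,0]+c*P[:,1],P[:,2]])
    d=uv-[f['cx'],f['cy']]; return [f['cx'],f['cy']]+d*(1+k*(d**2).sum(1,keepdims=True)/275**2)
for usek in (0,1):
  for n in (6,8):
    r=least_squares(lambda p:(mod(p,p[5]*usek)-L)[:n].ravel(),[.53,-.32,.2,.037,.035,0]);print(usek,n,r.x,r.fun.reshape(-1,2).round(1).tolist())
for w,z in (((0,1),.027),((2,3),.017),((4,5),.01)): print(unproj(f,L[list(w)],z).tolist())
# jig w2/w3 checks on distortion sign
E
```

```text
0 6 [ 0.5297 -0.3212  0.1825  0.0356  0.0363  0.    ] [[-0.2, -0.7], [-0.2, -0.5], [0.6, -0.1], [0.6, 0.4], [-0.3, 0.5], [-0.4, 0.5]]
0 8 [ 0.5283 -0.3215  0.1834  0.0357  0.0363  0.    ] [[-0.3, 0.9], [-0.3, 1.0], [0.6, 1.3], [0.6, 1.7], [-0.2, 1.8], [-0.5, 1.8], [-2.1, -3.7], [2.3, -3.1]]
1 6 [ 0.5302 -0.3211  0.1825  0.0359  0.0363 -0.0208] [[-0.2, -0.1], [-0.2, 0.1], [0.6, -0.4], [0.6, 0.1], [-0.2, 0.1], [-0.5, 0.2]]
1 8 [ 0.5311 -0.321   0.1834  0.0364  0.0365 -0.0607] [[-0.3, 1.4], [-0.3, 1.5], [0.6, -0.8], [0.6, -0.3], [-0.0, -0.4], [-0.5, -0.4], [-0.9, -0.8], [0.9, -0.3]]
[[0.5526408826830081, -0.28100386162075347, 0.027000000000000024], [0.5656928481273336, -0.351046813812027, 0.027000000000000024]]
[[0.48107748149895846, -0.2926498564277284, 0.017000000000000015], [0.49477731562574184, -0.36388422827604927, 0.017000000000000015]]
[[0.46546288727064405, -0.28967839325794065, 0.010000000000000009], [0.4811348356995456, -0.3744029075844839, 0.010000000000000009]]
```

Emit:
apply_moves --claw '[0,0,0,0,0,0,0,0,0,0]' --xyz '[[0.012,0.001,0],[0.022,0.001,0.01],[0.026,0.001,0.02],[0.025,0.001,0.02],[0.017,0.001,0.02],[0.009,0,0.015],[0,0,0.005],[0,0,0],[0,0,0],[0,0,0]]' --twist '[[0,0,0],[0,0,0],[0,0,0],[0,0,0],[0,0,0],[0,0,0],[0,0,0.038],[0,-0.1,0],[0,-0.1,0],[0,0,0]]'

```text
clock: 18.65
position: [0.5219, -0.3221, 0.1116]
tool_rot: [3.141, 0.204, 0.181]
force: [0.3, 0.8, -1.2]
grip_width: 0.0088
finger_force: 68.5
```

```bash
cat >> h.py <<'E'
CR=np.array([.530,-.321,.183])
def where(h=.0165):
    s=bot.observe();p=np.array(s['position']);Rm=R.from_euler('xyz',s['tool_rot']).as_matrix()
    o=p+h*Rm[:,2];C=R.from_euler('z',CR[2]).as_matrix()
    d=C.T@(o-[CR[0],CR[1],0]);x=C.T@Rm[:,0]
    print('plate in cradle mm',(d*1e3).round(1),'tilt',round(np.arcsin(-x[2]),3),'yaw',round(np.arctan2(x[1],x[0]),3),'F cradle',(C.T@np.array(s['force'])).round(1),'clk',s['clock'],'grip',s['grip_width'])
    return s,Rm,C,d
E
python3 - <<'E'
from h import *
where()
f=bot.grab_frame('wrist');save(f,'w5.png',None,1.5)
import pickle;pickle.dump(f,open('w5.pkl','wb'))
E
```

```text
plate in cradle mm [-11.5   0.4  95.5] tilt 0.204 yaw -0.002 F cradle [ 0.5  0.7 -1.2] clk 18.65 grip 0.008750430555387377
```

View pics/w5.png

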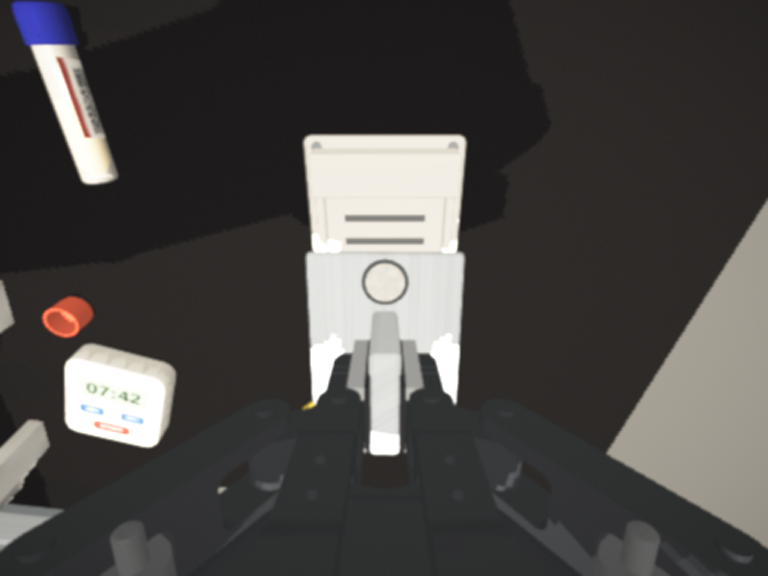

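```bash
python3 - <<'E'
from h import *
import pickle
np.set_printoptions(precision=4,suppress=True)
f=pickle.load(open('w5.pkl','rb'));g=pickle.load(open('w4.pkl','rb'))
L5=np.array([[304,136],[466,136],[313,196],[456,196]])/1.5
L4=np.array([[115,139],[463,153],[110,512],[430,522],[88,578],[455,592],[88,5],[498,20]])/5+[205,0]
def W(p,P):
    c,s=np.cos(p[2]),np.sin(p[2]);P=np.array(P);return np.c_[p[0]+c*P[:,0]-s*P[:,1],p[1]+s*P[:,0]+c*P[:,1],P[:,2]]
def m5(p): return proj(f,W(p,[[.058,.043,.01],[.058,-.043,.01],[.0305,p[3],.027],[.0305,-p[3],.027]]))-L5
def m4(p): return proj(g,W(p,[[.0305,p[3],.027],[.0305,-p[3],.027],[-.0425,p[4],.017],[-.0425,-p[4],.017],[-.058,.043,.01],[-.058,-.043,.01],[.058,.043,.01],[.058,-.043,.01]]))-L4
for nm,fn in (('5',m5),('4',m4),('both',lambda p:np.vstack([m5(p),m4(p)]))):
    r=least_squares(lambda p:fn(p).ravel(),[.53,-.32,.2,.037,.035]);print(nm,r.x,r.fun.reshape(-1,2).round(1).tolist())
u=np.array([[307,252],[464,252]])/1.5; s=bot.observe();Rm=R.from_euler('xyz',s['tool_rot']).as_matrix();p=np.array(s['position'])
V=np.array(f['view'])
q=least_squares(lambda h:(proj(f,p+(Rm@np.array([[.04+h[0],h[1]-.03,h[2]-.006],[.04+h[0],h[1]+.03,h[2]-.006]]).T).T)-u).ravel(),[0,0,.0165]);print('plate in tool',q.x,q.fun)
E
```

```text
5 [ 0.5312 -0.321   0.1803  0.0369  0.035 ] [[-1.3, -0.4], [0.9, -0.3], [0.2, 0.4], [0.2, 0.5]]
4 [ 0.53   -0.3212  0.1827  0.0356  0.0363] [[-0.1, -1.0], [-0.1, -0.9], [0.6, -0.3], [0.6, 0.2], [-0.2, 0.3], [-0.4, 0.3], [-0.0, 0.6], [-0.4, 1.1]]
both [ 0.5305 -0.3212  0.1817  0.0364  0.0362] [[-1.3, 0.6], [0.8, 0.5], [0.8, 1.3], [-0.5, 1.3], [-0.9, -1.7], [0.8, -1.4], [0.7, -0.9], [0.6, -0.3], [-0.2, -0.3], [-0.3, -0.2], [0.1, -0.1], [-0.2, 0.5]]
plate in tool [0.0013 0.0002 0.0187] [ 0.0001 -0.0622 -0.0001  0.0622]
```

Emit:
apply_moves --claw '[0,0,0,0,0,0,0,0,0]' --xyz '[[-0.0059,0,0.0012],[0.002,0,0.0098],[0.0041,0,0.0196],[0.0041,0,0.0196],[0.0024,0,0.0117],[0.0014,0,0.0068],[0.0006,0,0.0029],[0,0,0],[0,0,0]]' --twist '[[0,0,0],[0,0,0],[0,0,0],[0,0,0],[0,0,0],[0,0,0],[0,0,0],[0,0,0],[0,0,0]]'

```text
clock: 19.6
position: [0.5151, -0.3242, 0.0406]
tool_rot: [3.141, 0.2, 0.18]
force: [0.5, -0.1, -1.2]
grip_width: 0.009
finger_force: 68.5
```

```bash
sed -i 's/^CR=.*/CR=np.array([.5305,-.3212,.182])/; s/def where(h=.0165)/def where(h=.0175)/; s/o=p+h\*Rm\[:,2\]/o=p+h*Rm[:,2]+.0013*Rm[:,0]/' h.py; python3 - <<'E'
from h import *
where()
f=bot.grab_frame('side');save(f,'s6.png',(180,100,320,220),5)
E
```

```text
plate in cradle mm [-17.9  -0.2  23.2] tilt 0.2 yaw -0.002 F cradle [ 0.5 -0.2 -1.2] clk 19.6 grip 0.008964018187889297
```

View pics/s6.png

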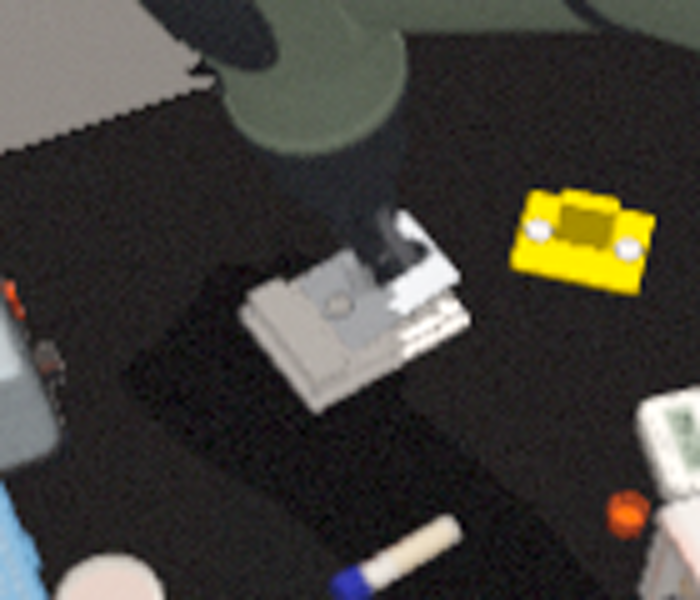

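Emit:
apply_moves --claw '[0,0,0,0]' --xyz '[[0.0004,0,0.002],[0.0003,0,0.0014],[0.0002,0,0.001],[0,0,0]]' --twist '[[0,0,0],[0,0,0],[0,0,0],[0,0,0]]'

```text
clock: 20.05
position: [0.5149, -0.3239, 0.0355]
tool_rot: [-3.142, 0.2, 0.18]
force: [-0.6, 0.3, -1.7]
grip_width: 0.0089
finger_force: 68.5
```

Emit:
apply_moves --claw '[0,0,0,0,0,0,0]' --xyz '[[0.0039,0,-0.0008],[0.0044,0,-0.0009],[0.0039,0,-0.0008],[0.0025,0,-0.0005],[0.0015,0,-0.0003],[0,0,0],[0,0,0]]' --twist '[[0,0,0],[0,0,0],[0,0,0],[0,0,0],[0,0,0],[0,0,0],[0,0,0]]'

```text
clock: 20.75
position: [0.5311, -0.321, 0.0356]
tool_rot: [-3.142, 0.2, 0.18]
force: [0.0, -0.8, -1.2]
grip_width: 0.0089
finger_force: 68.5
```

```bash
python3 -c "
from h import *
where()"
```

```text
plate in cradle mm [-1.6  0.1 18.2] tilt 0.2 yaw -0.002 F cradle [-0.1 -0.8 -1.2] clk 20.75 grip 0.008896400132436338
```

Emit:
apply_moves --claw '[0,0,0,0]' --xyz '[[0.001,0,-0.0002],[0.001,0,-0.0002],[0.001,0,-0.0002],[0,0,0]]' --twist '[[0,0,0],[0,0,0],[0,0,0],[0,0,0]]'

```text
clock: 21.15
position: [0.5343, -0.3204, 0.0356]
tool_rot: [3.142, 0.2, 0.18]
force: [-1.0, -0.8, -1.0]
grip_width: 0.0091
finger_force: 68.5
```

Emit:
apply_moves --claw '[0,0,0]' --xyz '[[0.001,0,-0.0002],[0.0005,0,-0.0001],[0,0,0]]' --twist '[[0,0,0],[0,0,0],[0,0,0]]'

```text
clock: 21.45
position: [0.5354, -0.3203, 0.0356]
tool_rot: [-3.142, 0.201, 0.18]
force: [-1.7, -0.0, -0.1]
grip_width: 0.0091
finger_force: 68.5
```

Emit:
apply_moves --claw '[0,0,0]' --xyz '[[0.001,0,-0.0002],[0.0005,0,-0.0001],[0,0,0]]' --twist '[[0,0,0],[0,0,0],[0,0,0]]'

```text
clock: 21.75
position: [0.5358, -0.3203, 0.0357]
tool_rot: [-3.141, 0.202, 0.179]
force: [-9.7, -0.3, 4.0]
grip_width: 0.0093
finger_force: 68.9
```

```bash
python3 - <<'E'
import numpy as np
b=[.2,.16,.12,.08,.04,0]
p=lambda b:np.array([-41.3*np.cos(b)+17.5*np.sin(b),41.3*np.sin(b)+17.5*np.cos(b)])
for i in range(5):
    d=p(b[i+1])-p(b[i]);c,s=np.cos(b[i]),np.sin(b[i]);print(b[i+1],np.round([d[0]*c-d[1]*s,-d[0]*s-d[1]*c],2))
E
```

```text
0.16 [-0.67  1.67]
0.12 [-0.67  1.67]
0.08 [-0.67  1.67]
0.04 [-0.67  1.67]
0 [-0.67  1.67]
```

Emit:
apply_moves --claw '[0,0,0,0]' --xyz '[[-0.0015,0,0.0003],[-0.0015,0,0.0003],[0,0,0],[0,0,0]]' --twist '[[0,0,0],[0,0,0],[0,0,0],[0,0,0]]'

```text
clock: 22.15
position: [0.5344, -0.3204, 0.0356]
tool_rot: [3.142, 0.2, 0.18]
force: [0.8, -0.1, -0.8]
grip_width: 0.0092
finger_force: 68.5
```

Emit:
apply_moves --claw '[0,0,0,0,0,0]' --xyz '[[-0.0007,0,0.0001],[-0.0007,0,0.0017],[-0.0007,0,0.0017],[-0.0007,0,0.0017],[0,0,0],[0,0,0]]' --twist '[[0,0,0],[0,0.04,0],[0,0.04,0],[0,0.04,0],[0,0,0],[0,0,0]]'

```text
clock: 22.75
position: [0.5309, -0.3211, 0.0312]
tool_rot: [-3.141, 0.081, 0.18]
force: [0.9, 0.1, -0.4]
grip_width: 0.0087
finger_force: 68.5
```

```bash
python3 -c "
from h import *
where()"
```

```text
plate in cradle mm [ 0.3  0.1 13.6] tilt 0.081 yaw -0.002 F cradle [ 0.9 -0.1 -0.4] clk 22.75 grip 0.008725887055854569
```

Emit:
apply_moves --claw '[0,0,0,0]' --xyz '[[-0.0006,0,0.0016],[-0.0006,0,0.0016],[0,0,0],[0,0,0]]' --twist '[[0,0.04,0],[0,0.04,0],[0,0,0],[0,0,0]]'

```text
clock: 23.15
position: [0.5297, -0.3212, 0.0279]
tool_rot: [-3.141, 0.001, 0.18]
force: [-0.8, -0.5, -1.3]
grip_width: 0.0089
finger_force: 68.5
```

```bash
python3 -c "
from h import *
where()"
```

```text
plate in cradle mm [ 0.5  0.1 10.4] tilt 0.001 yaw -0.002 F cradle [-0.9 -0.3 -1.3] clk 23.15 grip 0.008862119879611437
```

Emit:
apply_moves --claw '[0,0,0,0]' --xyz '[[0,0,0.0007],[0,0,0.0007],[0,0,0],[0,0,0]]' --twist '[[0,0,0],[0,0,0],[0,0,0],[0,0,0]]'

```text
clock: 23.55
position: [0.5294, -0.3213, 0.0264]
tool_rot: [3.142, 0.0, 0.18]
force: [-0.2, -1.3, -0.8]
grip_width: 0.0092
finger_force: 68.5
```

Emit:
apply_moves --claw '[0,0,0,0]' --xyz '[[0,0,0.0005],[0,0,0.0005],[0,0,0],[0,0,0]]' --twist '[[0,0,0],[0,0,0],[0,0,0],[0,0,0]]'

```text
clock: 23.95
position: [0.5293, -0.3214, 0.0255]
tool_rot: [3.142, -0.0, 0.18]
force: [0.5, -0.6, -1.4]
grip_width: 0.009
finger_force: 68.5
```

Emit:
apply_moves --claw '[0,0,0,0]' --xyz '[[0,0,0.0005],[0,0,0.0005],[0,0,0],[0,0,0]]' --twist '[[0,0,0],[0,0,0],[0,0,0],[0,0,0]]'

```text
clock: 24.35
position: [0.5293, -0.3214, 0.025]
tool_rot: [-3.141, -0.0, 0.18]
force: [-3.1, 2.8, 10.7]
grip_width: 0.0089
finger_force: 70.4
```

Emit:
apply_moves --claw '[0.02,0.035,0.045,0.045,0.045,0.045,0.045,0.045,0.045,0.045,0.045,0.045]' --xyz '[[0,0,-0.0005],[0,0,0],[0,0,0],[0,0,0],[0,0,-0.01],[0,0,-0.025],[0,0,-0.03],[0,0,-0.03],[-0.01,0,-0.03],[-0.02,0,-0.02],[-0.02,0,0],[-0.01,0,0]]' --twist '[[0,0,0],[0,0,0],[0,0,0],[0,0,0],[0,0,0],[0,0,0],[0,0,0],[0,0,0],[0,0,0],[0,0,0],[0,0,0],[0,0,0]]'

```text
clock: 25.55
position: [0.469, -0.3325, 0.1711]
tool_rot: [3.141, -0.001, 0.178]
force: [0.4, -0.8, -0.5]
grip_width: 0.0451
finger_force: 0.0
```

```bash
python3 - <<'E'
from h import *
f=bot.grab_frame('wrist');g=bot.grab_frame('scene')
a=cv2.resize(f['img'][:,100:412],(468,576));b=cv2.resize(g['img'][90:282,130:330],(320,307))
im=np.zeros((576,790,3),np.uint8);im[:,:468]=a;im[:307,469:789]=b
cv2.imwrite('pics/w7.png',im[:,:,::-1]);print(bot.observe()['clock'],bot.observe()['force'])
E
```

```text
25.65 [0.89034925 0.35640751 0.33123995]
```

View pics/w7.png

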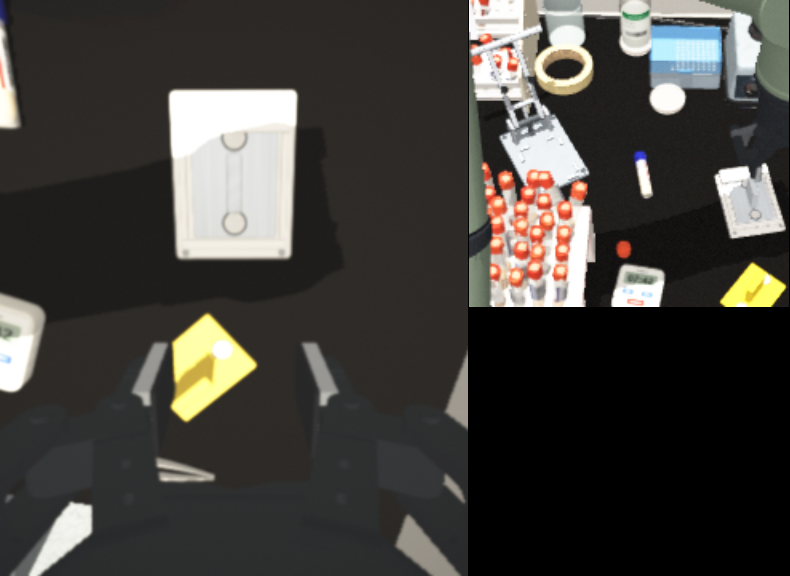

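The plate lies under the lip and behind the sill, level at crop px (188–283, 238). The clamp is open at upper left of the scene inset, and the bystanders have not moved.

```bash
python3 -c "
from workcell import bot
print(bot.job_done())"
```

```text
the job is handed in; nothing more can be done
None
```

The job is handed in at about 26 s: the clamp is open past dead centre, and the aluminium plate sits flat in the cradle, under the lip and behind the sill. It is released, and the last pictures show the loose things where they were.

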